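Put three mixed-up pistons back on their own pads

TASK

The three pistons of the engine on this bench were put down on each other's pads: move each one so that it stands upright in the middle of the pad of its own paint colour. Only the grey pad is free, so use it for parking on the way, and never let a piston touch the dirty bench. Set every piston down softly, without dropping it, and leave the oil can, the spray can and the white bottle where they are.

Things in the scene. Friction and masses are not known exactly. Their poses are not given: they have to be found in the camera images.
- piston_red_center (a point): a small bare-aluminium engine piston standing upright (crown up), a plain cylinder 48 mm in diameter and 46 mm tall, 100 to 210 g, with a red paint disc on its crown; the point is its centre, on the axis 23 mm above its underside; its z axis is the piston's axis (up), its yaw does not matter
- piston_blue_center (a point): a small bare-aluminium engine piston standing upright (crown up), a plain cylinder 48 mm in diameter and 46 mm tall, 100 to 210 g, with a blue paint disc on its crown; the point is its centre, on the axis 23 mm above its underside; its z axis is the piston's axis (up), its yaw does not matter
- piston_yellow_center (a point): a small bare-aluminium engine piston standing upright (crown up), a plain cylinder 48 mm in diameter and 46 mm tall, 100 to 210 g, with a yellow paint disc on its crown; the point is its centre, on the axis 23 mm above its underside; its z axis is the piston's axis (up), its yaw does not matter
- pad_red: red square rest pad, 84 x 84 mm, 10 mm thick, fixed to the bench, with a thin black ring (66 mm across) around its middle: the place of the red-marked piston; origin at the centre of its underside on the bench, its flat top is 10 mm above; z up, sides along x and y
- pad_blue: blue square rest pad, 84 x 84 mm, 10 mm thick, fixed to the bench, with a thin black ring (66 mm across) around its middle: the place of the blue-marked piston; origin at the centre of its underside on the bench, its flat top is 10 mm above; z up, sides along x and y
- pad_yellow: yellow square rest pad, 84 x 84 mm, 10 mm thick, fixed to the bench, with a thin black ring (66 mm across) around its middle: the place of the yellow-marked piston; origin at the centre of its underside on the bench, its flat top is 10 mm above; z up, sides along x and y
- pad_grey: grey square rest pad of the same make and size (84 x 84 x 10 mm, fixed, origin at the centre of its underside), empty at the start: the spare place for parking a piston on the way
- oil_can_center (a point): bystander: red pump oil can, loose, 72 mm wide body, 74 mm high, with a thin spout rising to 140 mm that reaches 100 mm to its own -y side; the point is on its axis 37 mm above the bench
- spray_can_center (a point): bystander: blue spray can, loose, upright, 60 mm in diameter, 130 mm tall; the point is its centre, 65 mm above the bench
- glue_bottle_center (a point): bystander: little white bottle, loose, upright, 30 mm in diameter, 70 mm tall; the point is its centre, 35 mm above the bench
There are look-alikes about, which are no part of the job. What is shaped like the part that bears piston_red_center but orange or purple is not meant.

How it is judged:
At the end, for the whole second after the job is handed in: Each piston stands upright (within 0.12 rad) at rest on the pad of its own colour, its axis within 13 mm of the pad's centre and its underside on the pad's top (within 4 mm) (horizontal distance between piston_red_center and pad_red below 0.013 m and z of piston_red_center in the frame of pad_red between 0.029 and 0.037 m and angle between each of piston_red_center, piston_blue_center, piston_yellow_center's own z axis and vertical below 0.12 rad and linear speed of each of piston_red, piston_blue, piston_yellow below 0.02 m/s and angular speed of each of piston_red, piston_blue, piston_yellow below 0.2 rad/s and horizontal distance between piston_blue_center and pad_blue below 0.013 m and z of piston_blue_center in the frame of pad_blue between 0.029 and 0.037 m and horizontal distance between piston_yellow_center and pad_yellow below 0.013 m and z of piston_yellow_center in the frame of pad_yellow between 0.029 and 0.037 m); the robot touches nothing.
It fails at once if a piston was set or dropped on the bench beside the pads (its centre below 27.5 mm) (height (world z) of any of piston_red_center, piston_blue_center, piston_yellow_center below 0.0275 m).
It fails at once if a piston was dropped or slammed down (faster than 0.4 m/s within 12 mm of a pad's top) ((height (world z) of piston_red_center below 0.045 m and linear speed of piston_red above 0.4 m/s) or (height (world z) of piston_blue_center below 0.045 m and linear speed of piston_blue above 0.4 m/s) or (height (world z) of piston_yellow_center below 0.045 m and linear speed of piston_yellow above 0.4 m/s)).
It fails at once if a bystander was shifted by over 20 mm or knocked over (distance of any of oil_can_center, spray_can_center, glue_bottle_center from where it was at the start of the episode above 0.02 m or angle between any of oil_can_center, spray_can_center, glue_bottle_center's own z axis and vertical above 0.3 rad).
It also fails if it takes over 96 s, if anything falls off the work surface, if the arm or the gripper's body presses on something with over 40 N, if the wrist force passes 120 N, or if a joint passes its speed limit or range.

ROBOT

A 6-joint arm with a two-finger parallel gripper is mounted at the origin on the work surface. World frame = base frame: x ahead of the robot, y to its left, z up, the work surface at z = 0. Lengths are in m, angles in rad, forces in N, time in s.
With the tool pointing down it reaches from about 0.3 to 0.85 m from the base axis. Payload 5.4 kg.
Tool frame: the origin (TCP) lies on the front face of the gripper's body, between the roots of the fingers; the fingertips stand 73 mm ahead of it and the grasp point (between the pads) lies 54 mm ahead of it; z points along the fingers, y is the direction in which the jaws open and shut (so a half turn about z gives the same grasp; the last joint's range is limited). The gripper opens to 85 mm and grips with 20 to 120 N. Pads are 22 mm wide; open, the fingers measure 114 mm over their backs; the gripper's body (76 mm by 85 mm) begins 54 mm behind the grasp point. The pads swing forward as they close: fully open they stand 13 mm farther back than shut.
Start: joints at [-1.425, 0.158, 1.597, -0, 1.386, -0.21], TCP at [0.2, -0.539, 0.304] pointing down, gripper open.
Joint ranges: [-2.91, 2.91], [-0.94, 2.29], [0.18, 2.7], [-1.29, 4.43], [0.17, 2.64], [-3, 3]. Speed limits (rad/s): [2.57, 2.57, 3.14, 3.14, 3.14, 3.14].

INTERFACE

Orientations are given as [roll, pitch, yaw] about the fixed x, y, z axes, in that order (R = Rz(yaw) Ry(pitch) Rx(roll)).
In Python, from workcell import env, eyes, models gives the robot as it stands. The module is installed in compiled form; this text tells all that it offers.
- The arm moves only by the tool play_rows, never from a script. Its argument "rows" is a list of rows, each a list of 5 numbers: the closure, from 0 (fully open) to 1 (shut), then the shift along the world's x, y, z in m, then the turn about the world's z in rad. In form: [[gripper, tx, ty, tz, roll], ...]. A call has 1 to 20 rows; each row is the pose to reach, as a shift and turn from the pose commanded when the call began; what a row does not reach only later rows make up. A row lasts 1/8 s, in which the tool goes at most 62.5 mm and 10.7 degrees, less where a joint would pass 70% of its speed; a pose out of reach is approached as far as the arm can. A call with a gripper value outside its range is refused whole. The fingers move at their own pace and stop on an object; "newtons" is the grip in N (left out, the last holds). Time passes only in rows, so rows that repeat a pose let the fingers close. It gives the time, the measured TCP pose, the force and the opening at its end, in the units of the state.
- env.observe(): the state, without advancing time (a new reading comes with each control period).
- eyes.camera(name): name is "scene" or "top"; returns a dict with "pixels" (480x640x3 uint8, red, green, blue), "fx", "fy", "cx", "cy" (pixels), "rvec" (rotation vector, rad) and "tvec" (3), from world to camera coordinates, as OpenCV has them. Camera axes: x right, y down, z forward; pixel columns grow to the right and rows downward; lengths in m; the calibration is good to about 2 mm. A picture is of the moment at which its call begins. There is no depth.
- env.sign_off(): hands the job in, once; it reports no verdict.
Trained networks look in a picture, given as the dict that the camera call returned (one of the last four; its "shot" number tells which), for a name from the list of things; names that differ only in an ending like _2 or _b are one class to them, and where a whole thing is asked for, a point or a joint stands for the part that bears it (a point fixed in the world has none). Each returns a list of dicts, best first, with "score" (0 to 1); they miss things now and then, are a little off and sometimes report something else, mostly with a low value. They report only what shows in the picture. A call takes as long as a camera call. They do not tell look-alikes from the thing itself.
- models.search_frame(picture, label): "point" ([x, y, z] in m, in the coordinates of the camera as it stood for that picture, good to about 4 mm: the middle of the surface that is visible of it).
- models.silhouettes(picture, label): "pixels" (480x640 bool, what is visible of it).
The state is a dict: "clock": time; "joint_pos": joint angles; "qd": joint speeds; "tau": joint torques, N m; "tcp_pos": TCP position; "eef_rot": TCP orientation; "contact_force": force on the tool from outside, world axes, zero at the start; "moment": the same for the moment, N m; "width": opening from 0.0 (shut) to 1.0 (fully open).
Only numpy, scipy, OpenCV 4.12 (cv2) and the standard library are available. Lean on these libraries where they do the work, as an engineer would, in place of code of your own. Each camera call takes 0.05 s, during which the arm holds its last target. There are 200 camera calls.

## Working session

There is one attempt and no reset: what is moved stays moved. The work goes in short steps, Python scripts to look and compute and a tool call to move; the robot and the scene stay as the last step left them, time stands still between calls to the robot, and variables do not carry over. Pictures are saved under pics/ and viewed, on a budget of 14 in all, crops included, one or two more only if the job needs it, and the job is handed in when it is done.

Besides the shell and the picture viewer there is one more tool, called after "Emit:" by a JSON object that holds its "name" and its "arguments". play_rows: Moves the arm, as the interface text tells. Its arguments: {"type":"object","properties":{"rows":{"type":"array","items":{"type":"array","items":{"type":"number"}}},"newtons":{"type":"number"}},"required":["rows"]}

```bash
mkdir -p pics
cat > h.py <<'E'
from workcell import env, eyes, models
import numpy as np, cv2
def cam(n):
    c=eyes.camera(n); R=cv2.Rodrigues(np.array(c["rvec"],float))[0]; t=np.array(c["tvec"],float).ravel()
    return c,R,t
def save(c,f): cv2.imwrite(f,c["pixels"][:,:,::-1])
def w(p,R,t): return R.T@(np.array(p)-t)
def ray(c,R,t,u,v,z):
    d=R.T@np.array([(u-c["cx"])/c["fx"],(v-c["cy"])/c["fy"],1]); o=-R.T@t
    return o+d*(z-o[2])/d[2]
names="piston_red_center piston_blue_center piston_yellow_center pad_red pad_blue pad_yellow pad_grey oil_can_center spray_can_center glue_bottle_center".split()
E
python3 - <<'E'
from h import *
for n in("top","scene"):
    c,R,t=cam(n); save(c,f"pics/{n}1.png"); print(n,"cam at",(-R.T@t).round(3))
    for l in names:
        for d in models.search_frame(c,l)[:3]:
            p=np.array(d["point"]); uv=(c["fx"]*p[0]/p[2]+c["cx"],c["fy"]*p[1]/p[2]+c["cy"])
            print(l,round(d["score"],2),w(p,R,t).round(3),np.round(uv))
print(env.observe())
E
```

```text
top cam at [3.690e-01 1.000e-03 1.271e+00]
piston_red_center 0.84 [0.421 0.026 0.048] [297. 334.]
piston_red_center 0.69 [0.471 0.133 0.058] [243. 308.]
piston_red_center 0.61 [0.37  0.126 0.044] [246. 360.]
piston_blue_center 0.55 [ 0.463 -0.14   0.055] [382. 312.]
piston_yellow_center 0.83 [0.644 0.13  0.06 ] [246. 221.]
piston_yellow_center 0.28 [0.471 0.131 0.06 ] [244. 307.]
pad_blue 0.63 [0.472 0.134 0.007] [245. 309.]
pad_blue 0.4 [ 0.779 -0.146  0.05 ] [382. 158.]
pad_blue 0.21 [0.644 0.131 0.058] [246. 221.]
pad_yellow 0.92 [ 0.448 -0.137  0.01 ] [378. 321.]
pad_grey 0.79 [ 0.651 -0.079  0.013] [349. 223.]
oil_can_center 0.59 [ 0.537 -0.383  0.056] [504. 275.]
spray_can_center 0.58 [0.636 0.38  0.125] [110. 217.]
glue_bottle_center 0.71 [ 0.448 -0.137  0.01 ] [378. 321.]
glue_bottle_center 0.51 [ 0.783 -0.146  0.047] [382. 157.]
scene cam at [ 1.199 -0.224  0.615]
piston_red_center 0.89 [0.434 0.022 0.036] [314. 224.]
piston_red_center 0.57 [0.49  0.125 0.048] [366. 224.]
piston_blue_center 0.81 [ 0.487 -0.147  0.047] [244. 251.]
piston_yellow_center 0.93 [0.658 0.125 0.05 ]
[... 326 characters left out ...]
_center 0.92 [ 0.798 -0.143  0.043] [290. 373.]
{'clock': 1.1, 'joint_pos': array([-1.42512213e+00,  1.58381783e-01,  1.59699444e+00, -9.56693761e-06,
        1.38621452e+00, -2.10067906e-01]), 'qd': array([ 0.00026666, -0.00038799,  0.00115441, -0.00041114,  0.00045437,
       -0.00050297]), 'tau': array([-1.24246844e-04, -3.96013141e+01, -3.31704462e+01, -2.97287552e-04,
        7.13075733e-04,  5.29580753e-07]), 'tcp_pos': array([ 0.20025727, -0.5389821 ,  0.30391218]), 'eef_rot': array([-3.14159256e+00,  9.59480271e-06,  3.55743859e-01]), 'contact_force': array([-0.17464039, -0.37438365, -0.3700727 ]), 'moment': array([-0.01496965, -0.03370057,  0.01986558]), 'width': 1.0000341598569782}
```

View pics/top1.png

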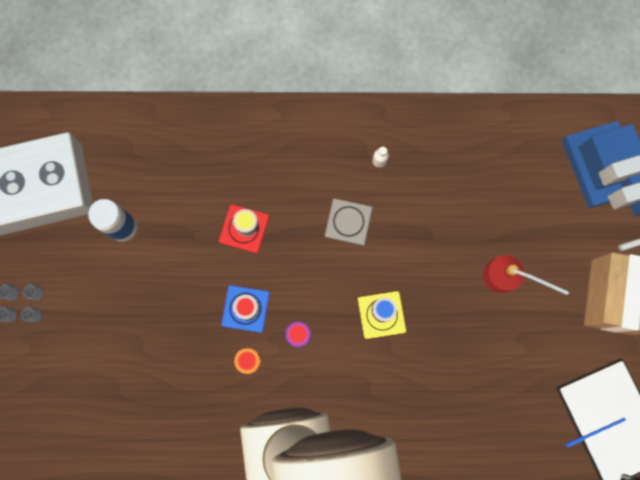

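View pics/scene1.png

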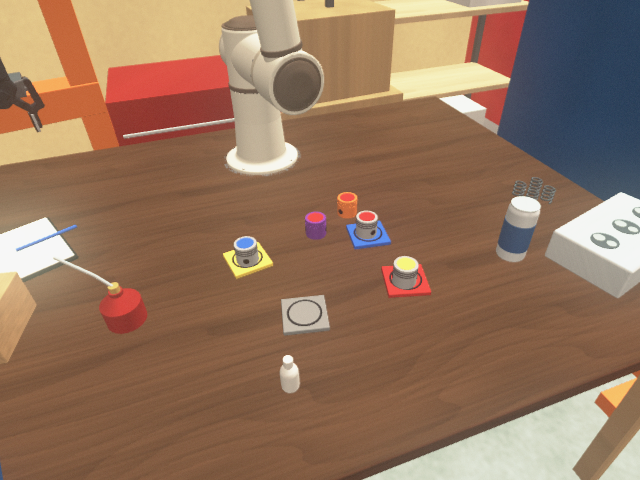

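The top view shows the yellow piston on the red pad (244,225), red on blue (245,308) and blue on yellow (382,314). The grey pad is at (349,222), and the purple (298,334) and orange (247,361) look-alikes stand nearby. Next I measure the discs and pads by colour.

```bash
cat >> h.py <<'E'
G=dict(red=(.645,.13),blue=(.475,.133),yellow=(.46,-.137),grey=(.653,-.079))
def colmask(px,col):
    h=cv2.cvtColor(px,cv2.COLOR_RGB2HSV).astype(int); H,S,V=h[...,0],h[...,1],h[...,2]
    if col=="red": return ((H<6)|(H>174))&(S>150)&(V>120)
    if col=="blue": return (abs(H-110)<14)&(S>130)&(V>90)
    if col=="yellow": return (abs(H-29)<7)&(S>110)&(V>120)
    return (S<55)&(V>70)
def measure(n,pist=None,pads=("red","blue","yellow","grey")):
    """pist: {colour:(x,y)} rough piston places"""
    c,R,t=cam(n); out={}
    def comps(col,z,xy,r):
        m=colmask(c["pixels"],col); v,u=np.nonzero(m)
        P=np.array([ray(c,R,t,a,b,z)[:2] for a,b in zip(u,v)])
        return P[np.linalg.norm(P-xy,axis=1)<r]
    for k in pads:
        P=comps(k,.01,G[k],.075)
        if len(P)<50: continue
        (x,y),(a,b),g=cv2.minAreaRect((P*1000).astype(np.float32)); out["pad_"+k]=(round(x/1000,4),round(y/1000,4),round(a),round(b),round(g),len(P))
    for k,xy in (pist or {}).items():
        P=comps(k,.056,xy,.03)
        if len(P)<10: continue
        (x,y),(a,b),g=cv2.minAreaRect((P*1000).astype(np.float32)); out["pist_"+k]=(*P.mean(0).round(4),round(x/1000,4),round(y/1000,4),round(a),round(b),len(P))
    return c,R,t,out
E
python3 - <<'E'
from h import *
for n in("top","scene"):
    c,R,t,o=measure(n,dict(yellow=G["red"],red=G["blue"],blue=G["yellow"]))
    for k,v in o.items(): print(n,k,v)
    if n=="top": # rectified grid of the pads, 0.5 mm/px at z=.01
        big=[]
        K=np.array([[c["fx"],0,c["cx"]],[0,c["fy"],c["cy"]],[0,0,1]])
        for k in G:
            x,y=o["pad_"+k][:2]
            w4=np.array([[x+.06,y+.06,.01],[x+.06,y-.06,.01],[x-.06,y-.06,.01],[x-.06,y+.06,.01]])
            p=(K@(R@w4.T+t[:,None])).T; p=(p[:,:2]/p[:,2:]).astype(np.float32)
            M=cv2.getPerspectiveTransform(p,np.float32([[0,0],[360,0],[360,360],[0,360]]))
            I=cv2.warpPerspective(c["pixels"],M,(360,360)); cv2.drawMarker(I,(180,180),(0,255,0),0,20); big.append(cv2.resize(I,(290,290)))
        cv2.imwrite("pics/rect.png",np.vstack([np.hstack(big[:2]),np.hstack(big[2:])])[:,:,::-1])
E
```

```text
top pad_red (0.6401, 0.1404, 88, 88, 74, 1142)
top pad_blue (0.4733, 0.1337, 84, 84, 81, 1077)
top pad_yellow (0.4615, -0.1434, 86, 88, 9, 1308)
top pad_grey (0.655, -0.0774, 85, 86, 77, 1617)
top pist_yellow (np.float64(0.6462), np.float64(0.1337), 0.6458, 0.1339, 31, 30, 211)
top pist_red (np.float64(0.4731), np.float64(0.1295), 0.4731, 0.1301, 29, 29, 203)
top pist_blue (np.float64(0.4692), np.float64(-0.1443), 0.4696, -0.1443, 29, 30, 202)
scene pad_red (0.6459, 0.1407, 85, 91, 74, 710)
scene pad_blue (0.4772, 0.1351, 82, 85, 81, 392)
scene pad_yellow (0.464, -0.1411, 84, 83, 9, 501)
scene pad_grey (0.6602, -0.0766, 83, 89, 77, 1609)
scene pist_yellow (np.float64(0.6475), np.float64(0.1359), 0.6479, 0.1354, 32, 32, 159)
scene pist_red (np.float64(0.4748), np.float64(0.1319), 0.4755, 0.1322, 31, 27, 95)
scene pist_blue (np.float64(0.4702), np.float64(-0.1424), 0.4704, -0.1427, 32, 27, 117)
```

View pics/rect.png

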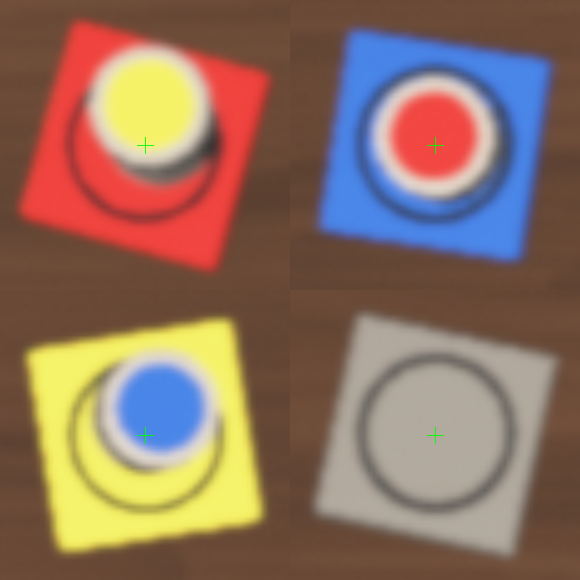

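Both cameras agree to about 2–4 mm, so I use their averages:

| Colour | Pad centre | Piston |
|---|---|---|
| Red | (.642, .1405) | (.474, .131) |
| Blue | (.475, .134) | (.470, -.1435) |
| Yellow | (.463, -.142) | (.647, .135) |
| Grey | (.657, -.077) | – |

The order is yellow→grey, red→red, blue→blue, then yellow→yellow. I go above the yellow piston first.

Emit:
{"name": "play_rows", "arguments": {"rows": [[0,0.03,0.045,0,-0.1],[0,0.447,0.674,0,-0.356],[0,0.447,0.674,0,-0.356],[0,0.447,0.674,0,-0.356],[0,0.447,0.674,0,-0.356],[0,0.447,0.674,0,-0.356],[0,0.447,0.674,0,-0.356],[0,0.447,0.674,0,-0.356],[0,0.447,0.674,0,-0.356],[0,0.447,0.674,0,-0.356],[0,0.447,0.674,0,-0.356],[0,0.447,0.674,0,-0.356],[0,0.447,0.674,0,-0.356],[0,0.447,0.674,0,-0.356],[0,0.447,0.674,-0.05,-0.356],[0,0.447,0.674,-0.1,-0.356],[0,0.447,0.674,-0.13,-0.356],[0,0.447,0.674,-0.13,-0.356]], "newtons": 50}}

```text
clock: 3.45
tcp_pos: [0.6452, 0.1342, 0.1708]
eef_rot: [3.141, 0.007, -0.001]
contact_force: [0.1, -0.2, 0.4]
width: 1.0
```

Run:
```python
from h import *
c,R,t=cam("scene"); I=c["pixels"][130:370,220:540]; cv2.imwrite("pics/a.png",cv2.resize(I,(800,600))[:,:,::-1]); print(env.observe()["tcp_pos"])
```

```text
[0.64676047 0.13433696 0.17359363]
```

View pics/a.png

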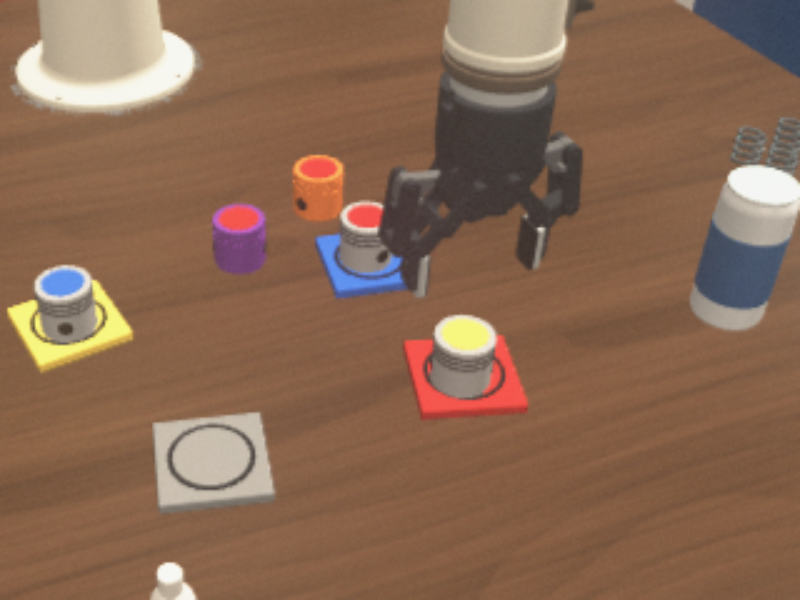

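The fingers stand either side of the yellow piston (465,350 in the crop), centred on it. I go down, grip and lift a little.

Emit:
{"name": "play_rows", "arguments": {"rows": [[0,0,0,-0.03,0],[0,0,0,-0.06,0],[0,0,0,-0.075,0],[0,0,0,-0.082,0],[0,0,0,-0.082,0],[0.3,0,0,-0.082,0],[0.5,0,0,-0.082,0],[1,0,0,-0.082,0],[1,0,0,-0.082,0],[1,0,0,-0.082,0],[1,0,0,-0.082,0],[1,0,0,-0.082,0],[1,0,0,-0.077,0],[1,0,0,-0.06,0],[1,0,0,-0.03,0],[1,0,0,0,0],[1,0,0,0,0]], "newtons": 50}}

```text
clock: 5.62
tcp_pos: [0.6492, 0.1351, 0.1778]
eef_rot: [-3.141, -0.007, -0.0]
contact_force: [0.5, -0.2, -1.1]
width: 0.552
```

Held: the opening is 0.552, about 47 mm. Next I carry it to grey.

Emit:
{"name": "play_rows", "arguments": {"rows": [[1,0.001,-0.02,0,0],[1,0.004,-0.065,0,0],[1,0.007,-0.115,0,0],[1,0.009,-0.165,0,0],[1,0.01,-0.2,0,0],[1,0.01,-0.212,-0.01,0],[1,0.01,-0.212,-0.04,0],[1,0.01,-0.212,-0.065,0],[1,0.01,-0.212,-0.075,0],[1,0.01,-0.212,-0.079,0],[1,0.01,-0.212,-0.081,0],[1,0.01,-0.212,-0.082,0],[1,0.01,-0.212,-0.082,0],[0.4,0.01,-0.212,-0.082,0],[0.2,0.01,-0.212,-0.082,0],[0,0.01,-0.212,-0.082,0],[0,0.01,-0.212,-0.082,0],[0,0.01,-0.212,-0.06,0],[0,0.01,-0.212,-0.02,0],[0,0.01,-0.212,0,0]]}}

```text
clock: 8.12
tcp_pos: [0.6588, -0.0774, 0.1783]
eef_rot: [3.14, -0.006, -0.0]
contact_force: [-0.0, 0.5, 0.5]
width: 0.999
```

Run:
```python
from h import *
c,R,t=cam("scene"); I=c["pixels"][130:370,220:540]; cv2.imwrite("pics/b.png",cv2.resize(I,(800,600))[:,:,::-1]); print(env.observe()["tcp_pos"])
for n in("scene","top"): print(n,measure(n,dict(yellow=G["grey"],red=G["blue"]),["red"])[3])
```

```text
[ 0.65971138 -0.07765438  0.18039668]
scene {'pad_red': (0.6451, 0.1406, 86, 92, 74, 1266), 'pist_yellow': (np.float64(0.6571), np.float64(-0.0747), 0.6565, -0.0745, 34, 33, 215), 'pist_red': (np.float64(0.4747), np.float64(0.1315), 0.4752, 0.1313, 33, 27, 98)}
top {'pad_red': (0.64, 0.1406, 88, 88, 74, 1737), 'pist_yellow': (np.float64(0.663), np.float64(-0.079), 0.6634, -0.0788, 32, 13, 96), 'pist_red': (np.float64(0.4731), np.float64(0.1296), 0.4731, 0.1301, 29, 29, 204)}
```

View pics/b.png

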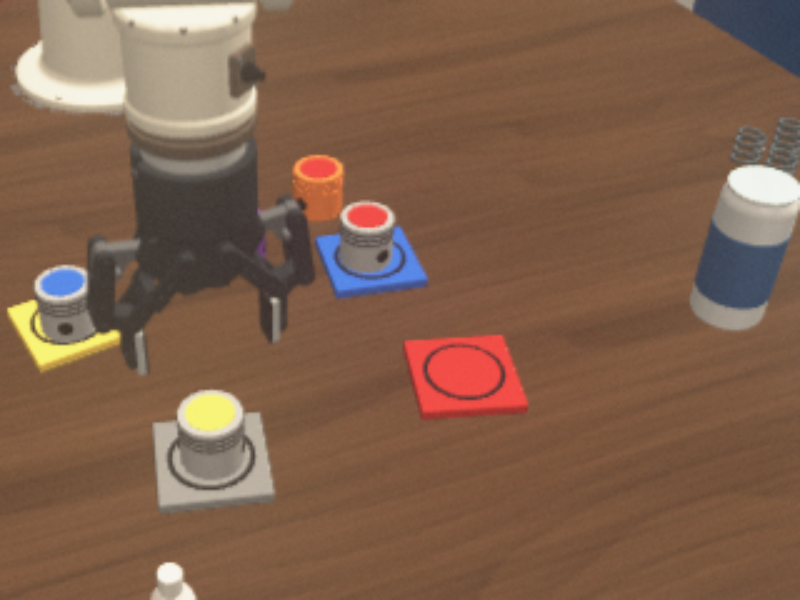

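The yellow piston stands mid-grey. Next the red piston: shift (-0.183, +0.208), then pick.

Emit:
{"name": "play_rows", "arguments": {"rows": [[0,-0.03,0.035,0,0],[0,-0.07,0.08,0,0],[0,-0.11,0.125,0,0],[0,-0.145,0.165,0,0],[0,-0.17,0.193,0,0],[0,-0.183,0.208,0,0],[0,-0.183,0.208,-0.03,0],[0,-0.183,0.208,-0.06,0],[0,-0.183,0.208,-0.075,0],[0,-0.183,0.208,-0.082,0],[0,-0.183,0.208,-0.082,0],[0.3,-0.183,0.208,-0.082,0],[0.5,-0.183,0.208,-0.082,0],[1,-0.183,0.208,-0.082,0],[1,-0.183,0.208,-0.082,0],[1,-0.183,0.208,-0.082,0],[1,-0.183,0.208,-0.082,0],[1,-0.183,0.208,-0.082,0],[1,-0.183,0.208,-0.077,0],[1,-0.183,0.208,-0.06,0]]}}

```text
clock: 10.78
tcp_pos: [0.473, 0.131, 0.1134]
eef_rot: [3.142, 0.003, -0.0]
contact_force: [-0.4, -0.2, -0.6]
width: 0.548
```

Emit:
{"name": "play_rows", "arguments": {"rows": [[1,0,0,0.03,0],[1,0.015,0.001,0.055,0],[1,0.05,0.003,0.06,0],[1,0.1,0.006,0.06,0],[1,0.145,0.008,0.06,0],[1,0.164,0.009,0.055,0],[1,0.168,0.009,0.03,0],[1,0.168,0.009,0.005,0],[1,0.168,0.009,-0.012,0],[1,0.168,0.009,-0.018,0],[1,0.168,0.009,-0.021,0],[1,0.168,0.009,-0.022,0],[1,0.168,0.009,-0.022,0],[0.4,0.168,0.009,-0.022,0],[0.2,0.168,0.009,-0.022,0],[0,0.168,0.009,-0.022,0],[0,0.168,0.009,-0.022,0],[0,0.168,0.009,0,0],[0,0.168,0.009,0.04,0],[0,0.168,0.009,0.06,0]]}}

```text
clock: 13.28
tcp_pos: [0.6439, 0.1401, 0.1782]
eef_rot: [-3.141, -0.006, -0.0]
contact_force: [-0.1, 0.2, 1.3]
width: 0.999
```

Run:
```python
from h import *
print(env.observe()["tcp_pos"])
c,R,t=cam("scene"); I=c["pixels"][130:370,220:540]; cv2.imwrite("pics/c.png",cv2.resize(I,(800,600))[:,:,::-1])
for n in("scene","top"): print(n,measure(n,dict(yellow=G["grey"],blue=G["yellow"],red=G["red"]),["blue"])[3])
```

```text
[0.64388216 0.14009144 0.17822658]
scene {'pad_blue': (0.4791, 0.1343, 81, 90, 81, 692), 'pist_yellow': (np.float64(0.6577), np.float64(-0.0747), 0.658, -0.0742, 33, 30, 196), 'pist_blue': (np.float64(0.4702), np.float64(-0.1425), 0.4704, -0.1427, 32, 27, 116), 'pist_red': (np.float64(0.6427), np.float64(0.1378), 0.6467, 0.1308, 33, 58, 181)}
top {'pad_blue': (0.4707, 0.1164, 49, 84, 81, 869), 'pist_yellow': (np.float64(0.6565), np.float64(-0.0771), 0.6566, -0.0764, 31, 32, 214), 'pist_blue': (np.float64(0.4692), np.float64(-0.1442), 0.4696, -0.1443, 29, 30, 203), 'pist_red': (np.float64(0.6421), np.float64(0.1205), 0.6378, 0.1268, 36, 55, 120)}
```

View pics/c.png

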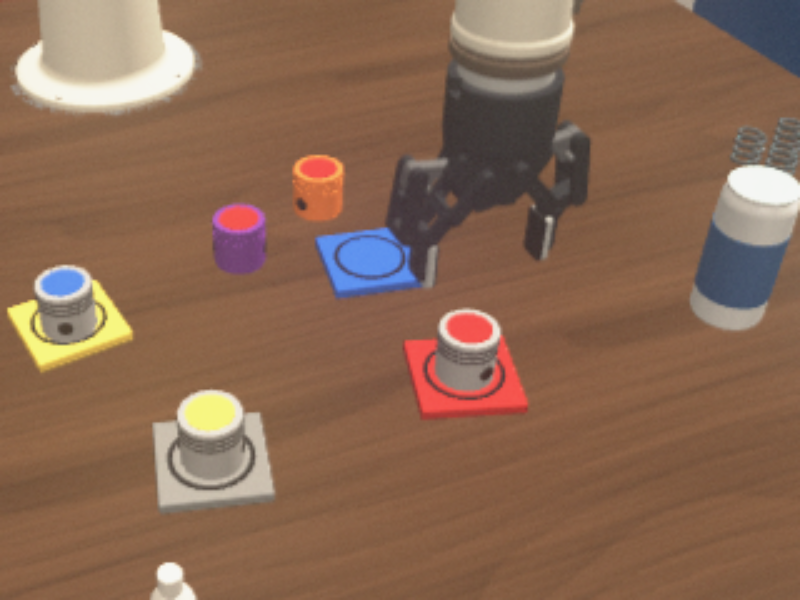

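The red piston is on the red pad, inside its ring. Next I pick the blue one: shift (-0.172, -0.283).

Emit:
{"name": "play_rows", "arguments": {"rows": [[0,-0.017,-0.028,0,0],[0,-0.043,-0.071,0,0],[0,-0.073,-0.12,0,0],[0,-0.103,-0.17,0,0],[0,-0.133,-0.22,0,0],[0,-0.158,-0.26,0,0],[0,-0.172,-0.283,0,0],[0,-0.172,-0.283,-0.03,0],[0,-0.172,-0.283,-0.06,0],[0,-0.172,-0.283,-0.075,0],[0,-0.172,-0.283,-0.082,0],[0,-0.172,-0.283,-0.082,0],[0.3,-0.172,-0.283,-0.082,0],[0.5,-0.172,-0.283,-0.082,0],[1,-0.172,-0.283,-0.082,0],[1,-0.172,-0.283,-0.082,0],[1,-0.172,-0.283,-0.082,0],[1,-0.172,-0.283,-0.082,0],[1,-0.172,-0.283,-0.082,0],[1,-0.172,-0.283,-0.076,0]]}}

```text
clock: 15.92
tcp_pos: [0.4698, -0.1427, 0.0977]
eef_rot: [-3.141, 0.001, -0.0]
contact_force: [0.4, 0.5, -0.6]
width: 0.552
```

Emit:
{"name": "play_rows", "arguments": {"rows": [[1,0,0,0.025,0],[1,0,0.01,0.06,0],[1,0,0.04,0.08,0],[1,0.001,0.085,0.08,0],[1,0.002,0.135,0.08,0],[1,0.003,0.185,0.08,0],[1,0.004,0.235,0.08,0],[1,0.005,0.265,0.08,0],[1,0.005,0.277,0.07,0],[1,0.005,0.277,0.04,0],[1,0.005,0.277,0.015,0],[1,0.005,0.277,0.002,0],[1,0.005,0.277,-0.003,0],[1,0.005,0.277,-0.005,0],[1,0.005,0.277,-0.006,0],[1,0.005,0.277,-0.006,0],[0.4,0.005,0.277,-0.006,0],[0.2,0.005,0.277,-0.006,0],[0,0.005,0.277,-0.006,0],[0,0.005,0.277,-0.006,0]]}}

```text
clock: 18.42
tcp_pos: [0.4753, 0.1341, 0.0919]
eef_rot: [-3.142, -0.0, -0.0]
contact_force: [0.6, -0.5, 0.1]
width: 1.0
```

Emit:
{"name": "play_rows", "arguments": {"rows": [[0,0,0,0.03,0],[0,0,0,0.07,0],[0,0.01,-0.012,0.082,0],[0,0.04,-0.046,0.082,0],[0,0.08,-0.092,0.082,0],[0,0.12,-0.138,0.082,0],[0,0.155,-0.179,0.082,0],[0,0.175,-0.202,0.082,0],[0,0.182,-0.21,0.082,0],[0,0.182,-0.21,0.082,0]]}}

```text
clock: 19.68
tcp_pos: [0.6569, -0.0761, 0.173]
eef_rot: [-3.141, 0.001, -0.001]
contact_force: [0.6, 0.8, 0.1]
width: 0.998
```

Run:
```python
from h import *
print(env.observe()["tcp_pos"])
c,R,t=cam("scene"); I=c["pixels"][130:370,220:540]; cv2.imwrite("pics/d.png",cv2.resize(I,(800,600))[:,:,::-1])
for n in("scene","top"): print(n,measure(n,dict(yellow=G["grey"]),["yellow"])[3])
```

```text
[ 0.65688175 -0.07608845  0.1729688 ]
scene {'pad_yellow': (0.4642, -0.144, 84, 77, 9, 769), 'pist_yellow': (np.float64(0.6571), np.float64(-0.0746), 0.6565, -0.0745, 34, 33, 217)}
top {'pad_yellow': (0.4614, -0.1434, 86, 88, 9, 1811), 'pist_yellow': (np.float64(0.6599), np.float64(-0.078), 0.6599, -0.0777, 32, 11, 84)}
```

View pics/d.png

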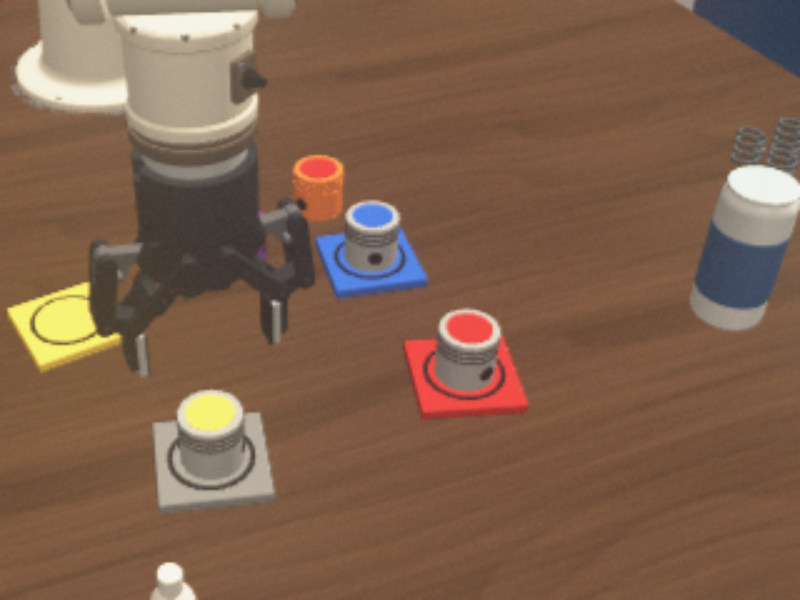

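Blue is on blue and red is on red. I pick the yellow piston, whose target is the yellow pad at (.463, -.1425).

Emit:
{"name": "play_rows", "arguments": {"rows": [[0,0,0,-0.03,0],[0,0,0,-0.06,0],[0,0,0,-0.075,0],[0,0,0,-0.082,0],[0,0,0,-0.082,0],[0.3,0,0,-0.082,0],[0.5,0,0,-0.082,0],[1,0,0,-0.082,0],[1,0,0,-0.082,0],[1,0,0,-0.082,0],[1,0,0,-0.082,0],[1,0,0,-0.082,0],[1,0,0,-0.077,0],[1,0,0,-0.06,0],[1,0,0,-0.03,0],[1,0,0,0,0],[1,0,0,0,0]]}}

```text
clock: 21.95
tcp_pos: [0.6591, -0.0765, 0.1778]
eef_rot: [3.14, -0.007, -0.0]
contact_force: [0.5, 0.1, -1.3]
width: 0.55
```

Emit:
{"name": "play_rows", "arguments": {"rows": [[1,-0.015,-0.005,0,0],[1,-0.05,-0.017,0,0],[1,-0.097,-0.033,0,0],[1,-0.145,-0.05,0,0],[1,-0.18,-0.062,0,0],[1,-0.194,-0.066,-0.01,0],[1,-0.194,-0.066,-0.04,0],[1,-0.194,-0.066,-0.065,0],[1,-0.194,-0.066,-0.075,0],[1,-0.194,-0.066,-0.079,0],[1,-0.194,-0.066,-0.081,0],[1,-0.194,-0.066,-0.082,0],[1,-0.194,-0.066,-0.082,0],[0.4,-0.194,-0.066,-0.082,0],[0.2,-0.194,-0.066,-0.082,0],[0,-0.194,-0.066,-0.082,0],[0,-0.194,-0.066,-0.082,0],[0,-0.194,-0.066,-0.06,0],[0,-0.194,-0.066,-0.02,0],[0,-0.194,-0.066,0.02,0]]}}

```text
clock: 24.45
tcp_pos: [0.463, -0.1418, 0.1947]
eef_rot: [-3.141, 0.001, -0.0]
contact_force: [0.1, -0.5, -0.2]
width: 1.001
```

Emit:
{"name": "play_rows", "arguments": {"rows": [[0,0,0,0.04,0],[0,-0.01,-0.03,0.08,0],[0,-0.04,-0.08,0.11,0],[0,-0.08,-0.13,0.11,0],[0,-0.12,-0.18,0.11,0],[0,-0.16,-0.23,0.11,0],[0,-0.19,-0.27,0.11,0],[0,-0.21,-0.3,0.11,0],[0,-0.22,-0.32,0.11,0],[0,-0.22,-0.32,0.11,0],[0,-0.22,-0.32,0.11,0]]}}

```text
clock: 25.82
tcp_pos: [0.2441, -0.4611, 0.3037]
eef_rot: [-3.141, -0.0, 0.001]
contact_force: [-0.5, 0.7, 0.4]
width: 1.0
```

Run:
```python
from h import *
print(env.observe()["tcp_pos"])
c,R,t=cam("scene"); I=c["pixels"][180:420,80:560]; cv2.imwrite("pics/e.png",cv2.resize(I,(800,400))[:,:,::-1])
c,R,t=cam("top"); save(c,"pics/f.png")
for l in names[7:]: print(l,[(round(d["score"],2),w(d["point"],R,t).round(3)) for d in models.search_frame(c,l)[:2]])
# rim: bright low-saturation ring of each crown, at z=.056
h=cv2.cvtColor(c["pixels"],cv2.COLOR_RGB2HSV).astype(int)
big=[];K=np.array([[c["fx"],0,c["cx"]],[0,c["fy"],c["cy"]],[0,0,1]])
for k,p0 in dict(red=(.642,.1405),blue=(.475,.134),yellow=(.463,-.1425)).items():
    x,y=p0
    m=((h[...,1]<70)&(h[...,2]>170)); v,u=np.nonzero(m)
    P=np.array([ray(c,R,t,a,b,.056)[:2] for a,b in zip(u,v)]); P=P[np.linalg.norm(P-p0,axis=1)<.04]
    r=cv2.minEnclosingCircle((P*1000).astype(np.float32)); print(k,r,len(P))
```

```text
[ 0.24412003 -0.46109161  0.30372485]
oil_can_center [(0.67, array([ 0.538, -0.385,  0.056])), (0.67, array([ 0.455, -0.138,  0.005]))]
spray_can_center [(0.73, array([0.634, 0.377, 0.125]))]
glue_bottle_center [(0.6, array([ 0.781, -0.145,  0.048]))]
red ((639.4492797851562, 139.0576934814453), 24.22905921936035) 169
blue ((473.5116271972656, 134.22865295410156), 24.802486419677734) 238
yellow ((461.7930908203125, -141.2294464111328), 25.280508041381836) 224
```

View pics/e.png

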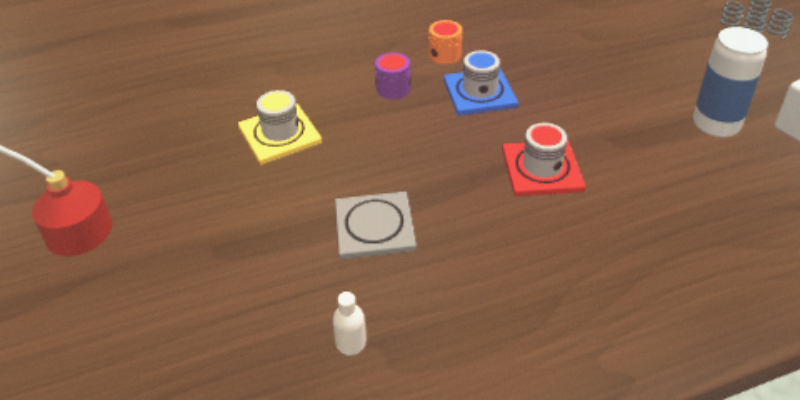

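View pics/f.png

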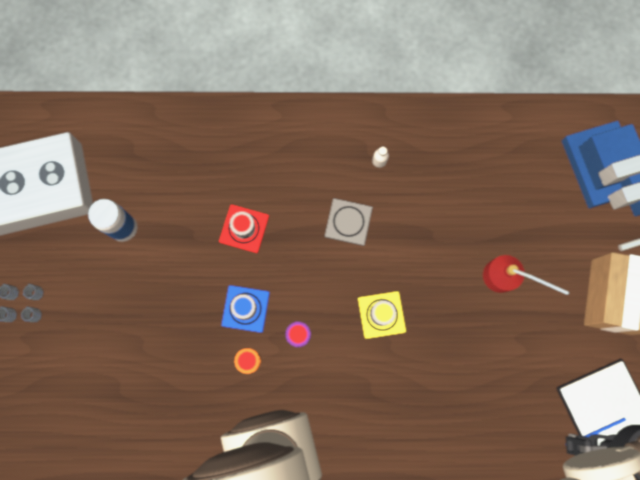

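Every piston stands within about 3 mm of its own pad's centre: (243,224) on red, (244,307) on blue and (382,314) on yellow. The bystanders have not moved and the arm is clear, so I hand in.

```bash
python3 -c "
from workcell import env
print(env.sign_off())"
```

```text
the job is handed in; nothing more can be done
None
```

All three pistons now stand upright on the pads of their own colour, and the job is handed in (no verdict is reported). I parked yellow on the grey pad, moved red to red and blue to blue, then moved yellow to yellow. It was done at about 26 s on the robot's clock, within the 96 s allowed.

- **Centring:** in the last top picture each crown is within about 3 mm of its pad's centre (13 mm allowed), and each piston sits within its pad's ring in both views.
- **Bystanders:** in that picture the oil can, spray can and white bottle are within about 4 mm of where they started, which is within the networks' error.
- **Arm:** the gripper is open, retracted and touching nothing, and the forces reported after each move were all under 2 N.
- **Disagreements:** the two cameras differed by up to about 6 mm on pad positions, so I aimed at their averages. Some mid-job colour measurements were wrong because the arm or a same-colour pad interfered, and I did not use them. In the last check the oil can network also reported a second, false hit on the yellow pad.

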